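# Hang the hand stamp on the turning rack

### The job

First turn the rack until the empty hook points over the index tab of its foot. Then lift the hand stamp out of its cradle, stand it upright on the clear table and let go of it there, take it again in a way that leaves its eye free, and hang it by its eye on that hook. Leave the hook over the index tab, the stamp hanging still, and the tin, roller, tape and paint tube where they lie.

Things in the scene. Friction and masses are not known exactly. Their poses are not given: they have to be found in the camera images.
- rack_base: Fixed foot of the turning rack, a dark steel disc 170 mm across, 18 mm high, on the table. Origin at its centre on the table; its -x axis points to the index tab (its yaw varies). A column with a hub stands on it; from the hub four level hooks stick out at right angles to each other. Three are occupied by things fixed for good (hand stamp with round pad, hand stamp with oblong pad, roll of masking tape); one is empty. Nothing of the rack is wider than 160 mm from the axis.
- index_mark (a point): Dark dot on the small steel tab at the edge of the rack's foot, 106 mm from the axis, 8 mm above the table. The empty hook belongs over it.
- carousel (a joint): Angle of the rack's turning part about the vertical axis through the origin of rack_base, rad: 0 when the empty hook is exactly over the index tab, growing counter-clockwise seen from above (so it starts positive and is to be turned clockwise). Range -3.1 to 3.1. It turns against light friction (0.12 Nm) and stays where it is left.
- knob_grip (a point): Middle of the rack's top knob, on the rotation axis, 221 mm above the table: a black upright bar 56 mm long, 14 mm thick, 32 mm high (205 to 237 mm above the table). Its length runs parallel to the empty hook (point x axis along the bar). It is best turned by gripping it across its 14 mm thickness.
- hook_seat (a point): Point on the top of the empty hook's bar, in the middle of the seat, 118 mm from the rack's axis, 173 mm above the table; the point's -x axis points outward along the hook, z up. The hook is a level round steel bar 6 mm thick; a collar 12 mm across stops things 20 mm inward of this point; outward the bar is straight for 18 mm, then its end bends up, ending 24 + 3 mm outward of this point and 9 mm above the bar's top (so from bar underside to top of end: 15 mm).
- cradle: Fixed aluminium U-shaped cradle in which the stamp stands at first: floor 50 x 76 mm, 6 mm thick, and two upright cheeks at y = +-35.5 mm, 5 mm thick, 46 mm deep in x, 100 mm high above the table, 66 mm apart inside. Origin at the centre of its underside on the table; open towards its +x and -x.
- stamp: The hand stamp (140 g): wooden pad block 40 x 60 x 22 mm (x, y, z) and on it an upright wooden grip plate 12 mm thick (x), 50 mm wide (y), from 22 to 92 mm above the stamp's underside, with a round eye 28 mm across through it along x. Origin at the centre of its underside. Stands by itself. In the cradle its narrow edges are covered by the cheeks: only the two faces of the plate can be gripped, above the eye.
- stamp_centre (a point): Centre of the stamp, half-way up, 46 mm above its underside, in the plane of the plate; x axis through the plate's faces, y along its width, z up.
- stamp_eye (a point): Centre of the stamp's round eye (28 mm across), 54 mm above its underside; above the eye 24 mm of plate, beside it 11 mm each side. When it hangs, this point is 14 mm below the top of the hook bar.
- eyelet_press: Fixed green hand press between the rack and the cradle; not used, only in the way. Origin at the middle of its foot on the table. Within 75 mm of the origin it is up to 0.30 m high; its lever reaches about 130 mm from the origin towards the robot, its end knob 0.25 to 0.31 m above the table. Pass in front of it (x below 0.44 with an empty gripper is clear).
- tin: Bystander: round shallow tin, 88 mm across, 26 mm high, loose. Origin at the centre of its underside.
- brayer: Bystander: ink roller with handle, 152 x 85 x 31 mm, loose, lying. Origin at the centre of its underside.
- grey_tape: Bystander: roll of grey tape, 97 mm across, 48 mm high, loose, lying. Origin at the centre of its underside.
- tube: Bystander: paint tube, 36 x 136 x 24 mm, loose, lying. Origin at the centre of its underside.
There are look-alikes about, which are no part of the job. What is shaped like the stamp but purple is not meant.

How it is judged (in metres and radians):
On the way, in this order (a step that is already met when the one before it is completed fails the run):
1. the empty hook is over the index tab (within 0.12 rad) while the stamp is still in its cradle (value of joint carousel between -0.12 and 0.12 rad and horizontal distance between stamp and cradle below 0.02 m), for 0.2 s.
2. the stamp stands upright on the table, clear of the cradle (70 mm or more from its centre), let go (horizontal distance between stamp and cradle above 0.07 m and height (world z) of stamp below 0.004 m and angle between stamp's own z axis and vertical below 0.08 rad and contact force between the fingers and stamp below 0.1 N and linear speed of stamp below 0.03 m/s), for 0.2 s.
At the end, for the whole second after the job is handed in: The empty hook is over the index tab (joint within 0.15 rad of 0) and the stamp hangs on it by its eye, released: eye centre within 26 mm horizontally of the seat and 7 to 21 mm below the top of the hook bar, tilted less than 0.25 rad, slower than 0.05 m/s and 0.6 rad/s (value of joint carousel between -0.15 and 0.15 rad and horizontal distance between stamp_eye and hook_seat below 0.026 m and z of stamp_eye in the frame of hook_seat between -0.021 and -0.007 m and angle between stamp's own z axis and vertical below 0.25 rad and linear speed of stamp below 0.05 m/s and angular speed of stamp below 0.6 rad/s); the robot touches nothing.
It fails at once if the stamp is tipped over (more than 1 rad) (angle between stamp's own z axis and vertical above 1 rad).
It fails at once if the tin, the roller, the grey tape or the paint tube is moved by more than 30 mm (distance of any of tin, brayer, grey_tape, tube from where it was at the start of the episode above 0.03 m).
It also fails if it takes over 69 s, if anything falls off the work surface, if the arm or the gripper's body presses on something with over 40 N, if the wrist force passes 120 N, or if a joint passes its speed limit or range.

### The arm

A 6-joint arm with a two-finger parallel gripper is mounted at the origin on a cart in front of the work surface, level with it; the furniture and walls round the work are solid. World frame = base frame: x ahead of the robot, y to its left, z up, the work surface at z = 0. Lengths are in m, angles in degrees, forces in N, time in s.
With the tool pointing down it reaches from about 0.3 to 0.85 m from the base axis. Payload 5.4 kg.
Tool frame: the origin (TCP) lies at the very end of the fingers, on their centre line; the grasp point (between the pads) lies 19 mm behind it; x points along the fingers, y is the direction in which the jaws open and shut, and the axes are right-handed (so a half turn about x gives the same grasp; the last joint's range is limited). The gripper opens to 85 mm and grips with 20 to 120 N. Pads are 22 mm wide; open, the fingers measure 114 mm over their backs; the gripper's body (76 mm by 85 mm) begins 54 mm behind the grasp point. The pads swing forward as they close: fully open they stand 13 mm farther back than shut.
Start: joints at [59.696, 9.076, 91.501, -0, 79.423, -12.038], TCP at [0.18, 0.546, 0.231] pointing down, gripper open.
Joint ranges: [-166.64, 166.64], [-54.1, 131.32], [10.49, 154.53], [-73.88, 253.88], [9.74, 151.15], [-171.62, 171.62]. Speed limits (degrees/s): [147.25, 147.25, 180, 180, 180, 180].

### API

Orientations are given as [roll, pitch, yaw] about the fixed x, y, z axes, in that order (R = Rz(yaw) Ry(pitch) Rx(roll)).
In Python, from workcell import get_state, viewer, ctrl gives the robot as it stands.
- The arm moves only by the shell command python3 -m inch 'ROWS' [FORCE]. ROWS is JSON, a list of rows, each an object with "linear": the shift along the world's x, y, z in mm, a list of three; "twist": the turn about the world's z in degrees; "grip": the opening, from -1 (shut) to 1 (fully open). In form: [{"linear": [dx, dy, dz], "twist": twist, "grip": grip}, ...]. A call has 1 to 5 rows; each row shifts and turns the pose as measured when the row begins; what a row does not reach is not made up. A row lasts 1/8 s, in which the tool goes at most 62.5 mm and 10.7 degrees, less where a joint would pass 70% of its speed; a pose out of reach is approached as far as the arm can. A call is refused whole if a number of a shift passes 62.5 or a number of a turn 10.7, either way. A call with a gripper value outside its range is refused whole. The fingers move at their own pace and stop on an object; FORCE is the grip in N (left out, the last holds). Time passes only in rows, so rows that do not move let the fingers close. It gives the time, the measured TCP pose, the force and the opening at its end, in the units of the state.
- get_state(): the state, without advancing time (a new reading comes with each control period).
- viewer.capture(name): name is "side" or "top"; returns a dict with "img" (480x640x3 uint8, red, green, blue), "range_z" (480x640 float32, m along the optical axis (not along the pixel's ray), 0 where there is no reading), "K" (3x3 intrinsics, pixels), "k1" (the pictures are not rectified: a ray, as slopes to the right and down, at radius r is drawn at 1 + k1 r^2 times it, then the intrinsics apply), "R" (3x3) and "t" (3): a world point X has camera coordinates R X + t. Camera axes: x right, y down, z forward; pixel columns grow to the right and rows downward; lengths in m; the calibration is good to about 2 mm. A picture is of the moment at which its call begins.
- ctrl.sign_off(): hands the job in, once; it reports no verdict.
The state is a dict: "t": time; "qpos": joint angles; "dq": joint speeds; "effort": joint torques, N m; "ee_pos": TCP position; "ee_rot": TCP orientation; "wrist_force": force on the tool from outside, world axes, zero at the start; "moment": the same for the moment, N m; "grip_width": finger opening in m.
Only numpy, scipy, OpenCV 4.12 (cv2) and the standard library are available. Lean on these libraries where they do the work, as an engineer would, in place of code of your own. Each camera call takes 0.05 s, during which the arm holds its last target. There are 200 camera calls.

## Working session

There is one attempt and no reset: what is moved stays moved. The work goes in short steps, Python scripts to look and compute and a shell command to move; the robot and the scene stay as the last step left them, time stands still between calls to the robot, and variables do not carry over. Pictures are saved under pics/ and viewed, about 8 in all and at most 12, crops included, and the job is handed in when it is done.

```bash
mkdir -p pics; ls
cat > h.py <<'E'
import numpy as np,cv2
from workcell import get_state, viewer, ctrl
def cap(n):
    c=viewer.capture(n); np.savez(''+n+'.npz',**c); return c
def load(n): return dict(np.load(''+n+'.npz'))
def save(c,name): cv2.imwrite('pics/'+name,c['img'][:,:,::-1])
def ray(c,u,v):
    p=np.array([[[u,v]]],float); d=np.array([float(c['k1']),0,0,0])
    s=cv2.undistortPoints(p,c['K'],d)[0,0]; return np.array([s[0],s[1],1.])
def onplane(c,u,v,z):
    o=-c['R'].T@c['t']; d=c['R'].T@ray(c,u,v); return o+d*(z-o[2])/d[2]
def cloud(c):
    H,W=c['range_z'].shape; uu,vv=np.meshgrid(np.arange(W),np.arange(H))
    s=cv2.undistortPoints(np.stack([uu,vv],-1).reshape(-1,1,2).astype(float),c['K'],np.array([float(c['k1']),0,0,0])).reshape(H,W,2)
    z=c['range_z'][...,None]; X=np.concatenate([s*z,z],-1)
    return (X-c['t'])@c['R']
E
python3 - <<'E'
from h import *
for n in('side','top'):
    c=cap(n); save(c,n+'0.png'); print(n,c['K'].tolist(),c['k1'],(-c['R'].T@c['t']).round(3),c['R'].round(2).tolist())
print(get_state())
E
```

```text
pics
side [[442.10919274729997, 0.0, 328.84678512656524], [0.0, 442.10919274729997, 230.5236401750479], [0.0, 0.0, 1.0]] -0.07183002485715205 [ 1.067 -0.298  0.869] [[0.61, 0.79, -0.0], [0.62, -0.48, -0.62], [-0.49, 0.38, -0.79]]
top [[529.8811777050126, 0.0, 322.70109572813953], [0.0, 529.8811777050126, 234.2499326907682], [0.0, 0.0, 1.0]] -0.040699550990065135 [0.498 0.041 1.476] [[-0.03, -1.0, 0.01], [-1.0, 0.03, -0.09], [0.09, -0.02, -1.0]]
{'t': 0.1, 'qpos': array([ 5.96968636e+01,  9.11055278e+00,  9.15646617e+01,  2.28455373e-04,
        7.94225353e+01, -1.20385843e+01]), 'dq': array([-0.06017487, -0.04465195, -0.18354638,  0.02850546,  0.02662374,
       -0.01992455]), 'effort': array([-5.69112638e-05, -3.96992970e+01, -3.32337463e+01, -1.78515725e-04,
        4.24309925e-03,  2.86217949e-05]), 'ee_pos': array([0.17995742, 0.54554967, 0.2304031 ]), 'ee_rot': array([-102.17017514,   89.90224997, -120.4347693 ]), 'wrist_force': array([0.22269111, 0.14699249, 0.20320274]), 'moment': array([-0.00816899, -0.00996303, -0.00923994]), 'grip_width': 0.08518096653967877}
```

View pics/side0.png

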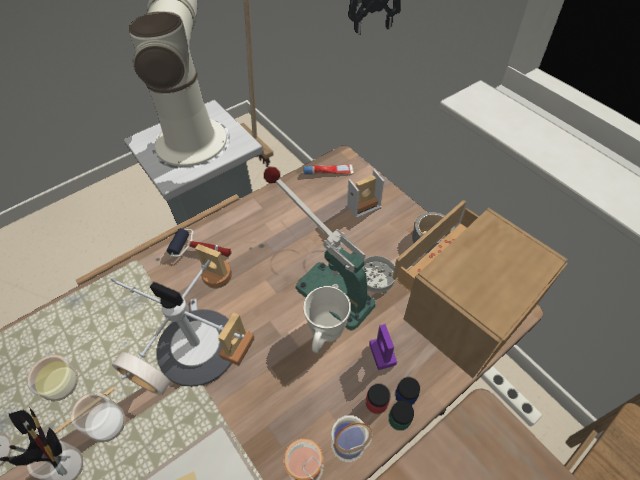

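View pics/top0.png

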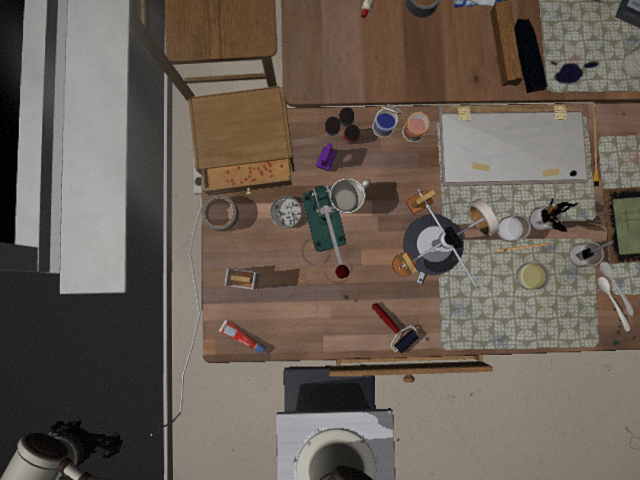

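Side view: the rack is at (195,335), the wooden stamp in its cradle at (365,192), the press at (340,270), and the tube at (328,170). Top view: the rack foot is at (433,245), a tab at about (421,279), the cradle at (240,278), and the roller at (400,330).

Things that could be taken for the stamp (top pixels):
- wooden one in the cradle, (240,278)
- round-pad one on the rack, (404,265)
- oblong-pad one on the rack, (422,200)
- purple one, (326,157)

I choose the one in the cradle and check it, together with the rack, in a crop.

Run:
```python
from h import *
t=load('top');s=load('side')
f=lambda c,u,v,w,h,W,H:cv2.resize(c['img'][v:v+h,u:u+w,::-1],(W,H),interpolation=cv2.INTER_CUBIC)
a=f(t,380,180,120,120,400,400); b=f(t,205,240,80,80,400,400); 
d=np.hstack([a,b]); e=f(s,100,240,160,80,400,200); g=f(s,325,155,80,40,400,200)
cv2.imwrite('pics/crop1.png',np.vstack([d,np.hstack([e,g])]))
# tcp etc: clouds
P=cloud(t)
for (u,v) in [(433,245),(450,237),(421,279),(240,278),(232,278),(475,283),(404,265),(326,157)]: print(u,v,P[v,u].round(3))
P=cloud(s)
for (u,v) in [(165,295),(365,188),(195,335),(120,285)]: print('s',u,v,P[v,u].round(3))
```

```text
433 245 [ 0.596 -0.28   0.044]
450 237 [ 0.601 -0.28   0.228]
421 279 [ 0.505 -0.25   0.012]
240 278 [0.519 0.238 0.096]
232 278 [0.52  0.258 0.097]
475 283 [ 0.49  -0.352  0.17 ]
404 265 [ 0.539 -0.177  0.174]
326 157 [0.835 0.006 0.091]
s 165 295 [ 0.61  -0.292  0.232]
s 365 188 [0.523 0.232 0.078]
s 195 335 [ 0.608 -0.282  0.061]
s 120 285 [ 0.495 -0.35   0.172]
```

View pics/crop1.png

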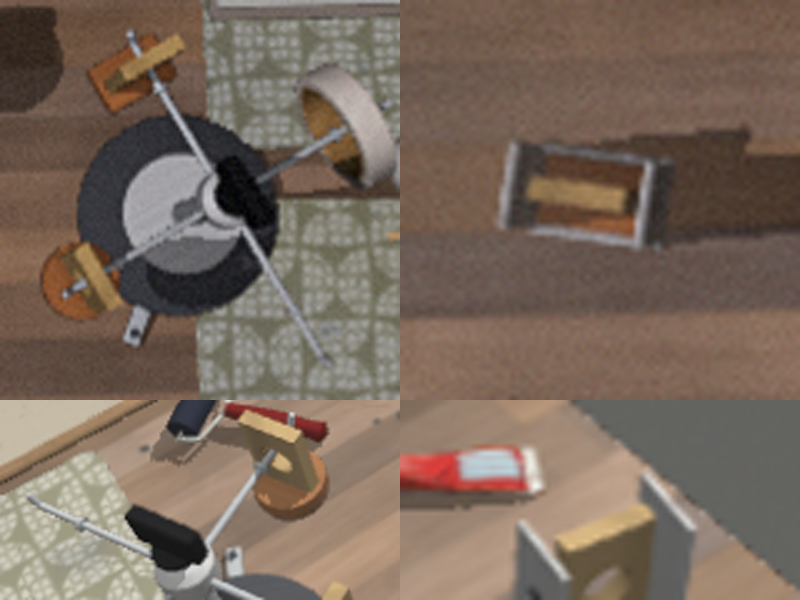

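Run:
```python
from h import *
t=load('top');s=load('side')
tab=onplane(t,420.8,280.5,.008); tip=onplane(t,476.6,287.4,.18); print('tab',tab,'tip',tip)
for c,n in((t,'t'),(s,'s')):
    P=cloud(c); 
    r=(np.hypot(P[...,0]-.6,P[...,1]+.282)<.06)&(P[...,2]>.22)&(P[...,2]<.25)&(c['img'].max(-1)<60)
    q=P[r][:,:2]; (cx,cy),wh,a=cv2.minAreaRect(q.astype(np.float32)); e,v=np.linalg.eigh(np.cov(q.T)); print(n,'knob',len(q),cx,cy,wh,np.degrees(np.arctan2(*v[::-1,1])),np.median(P[r][:,2]))
    # stamp top
    r=(np.hypot(P[...,0]-.52,P[...,1]-.24)<.06)&(P[...,2]>.085)&(P[...,2]<.11)
    im=c['img'].astype(int); w=r&(im[...,0]-im[...,2]>40)
    q=P[w][:,:2].astype(np.float32); print('stamp',len(q),cv2.minAreaRect(q),np.median(P[w][:,2]))
    q=P[r][:,:2].astype(np.float32);print('all',cv2.minAreaRect(q))
P=cloud(t); r=(np.hypot(P[...,0]-.6,P[...,1]+.282)<.12)&(P[...,2]>.008)&(P[...,2]<.024)&(t['img'].max(-1)<90)
print('disc',cv2.minEnclosingCircle(P[r][:,:2].astype(np.float32)))
for n,(u,v) in dict(brayer=(400,330),tube=(243,337)).items():print(n,P[v,u])
c0=np.array([.6,-.282]);
print(np.degrees(np.arctan2(*(tab[:2]-c0)[::-1])),np.hypot(*(tab[:2]-c0)),np.degrees(np.arctan2(*(tip[:2]-c0)[::-1])),np.hypot(*(tip[:2]-c0)))
```

```text
tab [ 0.50055093 -0.24952471  0.008     ] tip [ 0.4795198  -0.35230791  0.18      ]
t knob 170 0.5999611020088196 -0.28765782713890076 (0.05558284744620323, 0.014937376603484154) -151.38880755562158 0.23523396981373812
stamp 91 ((0.5178700685501099, 0.23855988681316376), (0.050983134657144547, 0.011974455788731575), 80.47498321533203) 0.09725177816938768
all ((0.5180374979972839, 0.23812688887119293), (0.07637050747871399, 0.0445069819688797), 80.44143676757812)
s knob 304 0.6030189990997314 -0.28949716687202454 (0.05482495576143265, 0.012688126415014267) -149.81018619828802 0.23587051244758944
stamp 85 ((0.5181794762611389, 0.2362714260816574), (0.04837723448872566, 0.017076978459954262), 83.41323852539062) 0.09799281821147915
all ((0.5188594460487366, 0.2358940690755844), (0.07862846553325653, 0.048059336841106415), 79.7957763671875)
disc ((0.5960538387298584, -0.2921896278858185), 0.10623329132795334)
brayer [ 0.36528137 -0.18881103 -0.00739352]
tube [0.35999306 0.2436654  0.01172429]
161.91544717669126 0.10461722207562608 -149.7337010042826 0.1394943734760756
```

```bash
cat >> h.py <<'E'
from scipy.spatial.transform import Rotation as Ro
def jaw():
    s=get_state(); R=Ro.from_euler('xyz',s['ee_rot'],degrees=True).as_matrix()
    return np.degrees(np.arctan2(R[1,1],R[0,1])), R[:,0].round(3)
def st():
    s=get_state(); print(s['t'].__round__(2),s['ee_pos'].round(4),'jaw',jaw()[0].round(1),'down',jaw()[1],'q',s['qpos'].round(0),'F',s['wrist_force'].round(1),'w',round(s['grip_width'],4))
E
python3 -c "from h import *;st()"
python3 -m inch '[{"linear":[40,-45,20],"twist":0,"grip":1},{"linear":[40,-45,20],"twist":0,"grip":1},{"linear":[40,-45,15],"twist":0,"grip":1},{"linear":[40,-45,10],"twist":0,"grip":1},{"linear":[40,-45,5],"twist":0,"grip":1}]'
python3 -c "from h import *;st()"
```

```text
0.1 [0.18   0.5455 0.2304] jaw 71.7 down [-0.001 -0.001 -1.   ] q [ 60.   9.  92.   0.  79. -12.] F [0.2 0.1 0.2] w 0.0852
t: 0.72
ee_pos: [0.3799, 0.3157, 0.2987]
ee_rot: [-106.2, 89.6, -124.0]
wrist_force: [0.8, 1.0, 0.5]
grip_width: 0.0852
0.72 [0.3799 0.3157 0.2987] jaw 72.2 down [-0.004 -0.005 -1.   ] q [ 26.  -5.  98.  -0.  87. -46.] F [0.8 1.  0.5] w 0.0852
```

```bash
python3 -m inch '[{"linear":[0,-60,0],"twist":5,"grip":1},{"linear":[0,-60,0],"twist":5,"grip":1},{"linear":[0,-60,0],"twist":5,"grip":1},{"linear":[0,-60,0],"twist":5,"grip":1},{"linear":[0,-60,0],"twist":5,"grip":1}]'
python3 -m inch '[{"linear":[0,-60,0],"twist":5,"grip":1},{"linear":[0,-60,0],"twist":5,"grip":1},{"linear":[0,-60,0],"twist":5,"grip":1},{"linear":[0,-60,0],"twist":5,"grip":1},{"linear":[0,-60,0],"twist":3,"grip":1}]'
python3 -c "from h import *;st()"
```

```text
t: 1.35
ee_pos: [0.3801, 0.0065, 0.2973]
ee_rot: [-102.2, 89.6, -94.1]
wrist_force: [1.3, -0.5, 0.3]
grip_width: 0.0852
t: 1.98
ee_pos: [0.3868, -0.2954, 0.2961]
ee_rot: [-140.9, 89.2, -110.4]
wrist_force: [0.1, 0.1, 0.4]
grip_width: 0.0854
1.98 [ 0.3868 -0.2954  0.2961] jaw 120.5 down [-0.005 -0.014 -1.   ] q [ -51.   -7.  100.   -1.   86. -172.] F [0.1 0.1 0.4] w 0.0854
```

```bash
python3 -m inch '[{"linear":[53,2,0],"twist":0,"grip":1},{"linear":[53,2,0],"twist":0,"grip":1},{"linear":[53,2,0],"twist":0,"grip":1},{"linear":[53,2,0],"twist":0,"grip":1},{"linear":[0,0,0],"twist":0,"grip":1}]'
python3 -c "from h import *;st()"
```

```text
t: 2.6
ee_pos: [0.6027, -0.2918, 0.2899]
ee_rot: [-169.7, 89.1, -139.8]
wrist_force: [-1.1, -0.5, 0.9]
grip_width: 0.0854
2.6 [ 0.6027 -0.2918  0.2899] jaw 119.9 down [-0.012 -0.01  -1.   ] q [ -36.   22.   70.   -1.   89. -156.] F [-1.1 -0.5  0.9] w 0.0854
```

```bash
python3 -m inch '[{"linear":[-1,3,-30],"twist":-1,"grip":1},{"linear":[0,0,-30],"twist":0,"grip":1},{"linear":[0,0,-20],"twist":0,"grip":1},{"linear":[0,0,0],"twist":0,"grip":1}]'
python3 -c "from h import *;st()"
python3 -m inch '[{"linear":[0,0,0],"twist":0,"grip":-0.3},{"linear":[0,0,0],"twist":0,"grip":-0.8},{"linear":[0,0,0],"twist":0,"grip":-1},{"linear":[0,0,0],"twist":0,"grip":-1},{"linear":[0,0,0],"twist":0,"grip":-1}]' 40
python3 -c "from h import *;st()"
```

```text
t: 3.1
ee_pos: [0.5995, -0.289, 0.208]
ee_rot: [-171.7, 89.0, -142.9]
wrist_force: [-0.5, 0.4, 0.7]
grip_width: 0.0856
3.1 [ 0.5995 -0.289   0.208 ] jaw 118.8 down [-0.014 -0.01  -1.   ] q [ -36.   24.   77.   -1.   80. -154.] F [-0.5  0.4  0.7] w 0.0856
t: 3.72
ee_pos: [0.5999, -0.2889, 0.2128]
ee_rot: [-163.5, 89.1, -134.6]
wrist_force: [1.3, -2.2, -3.2]
grip_width: 0.0128
3.73 [ 0.5999 -0.2889  0.2128] jaw 118.8 down [-0.011 -0.011 -1.   ] q [ -36.   23.   76.   -1.   81. -154.] F [ 1.3 -2.2 -3.2] w 0.0128
```

```bash
python3 -m inch '[{"linear":[0,0,0],"twist":-6,"grip":-1},{"linear":[0,0,0],"twist":-9,"grip":-1},{"linear":[0,0,0],"twist":-9,"grip":-1},{"linear":[0,0,0],"twist":-9,"grip":-1},{"linear":[0,0,0],"twist":-9,"grip":-1}]'
python3 -c "from h import *;st()"
```

```text
t: 4.35
ee_pos: [0.5997, -0.2881, 0.2128]
ee_rot: [-168.2, 89.0, 177.4]
wrist_force: [-1.8, 1.6, 0.6]
grip_width: 0.0132
4.35 [ 0.5997 -0.2881  0.2128] jaw 75.6 down [-0.017  0.001 -1.   ] q [ -36.   24.   76.   -1.   81. -111.] F [-1.8  1.6  0.6] w 0.0132
```

```bash
python3 -m inch '[{"linear":[0,0,0],"twist":-6.5,"grip":-1},{"linear":[0,0,0],"twist":0,"grip":-1},{"linear":[0,0,0],"twist":0,"grip":-1}]'
python3 - <<'E'
from h import *
st()
s=cap('side'); t=cap('top')
f=lambda c,u,v,w,h,W,H:cv2.resize(c['img'][v:v+h,u:u+w,::-1],(W,H),interpolation=cv2.INTER_CUBIC)
cv2.imwrite('pics/crop2.png',np.hstack([f(s,100,230,130,130,400,400),f(t,380,200,100,100,400,400)]))
E
```

```text
t: 4.72
ee_pos: [0.5998, -0.288, 0.2128]
ee_rot: [-168.5, 89.0, 170.6]
wrist_force: [-0.8, 0.6, 0.6]
grip_width: 0.0128
4.72 [ 0.5998 -0.288   0.2128] jaw 69.1 down [-0.016  0.003 -1.   ] q [ -36.   24.   76.   -0.   81. -105.] F [-0.8  0.6  0.6] w 0.0128
```

View pics/crop2.png

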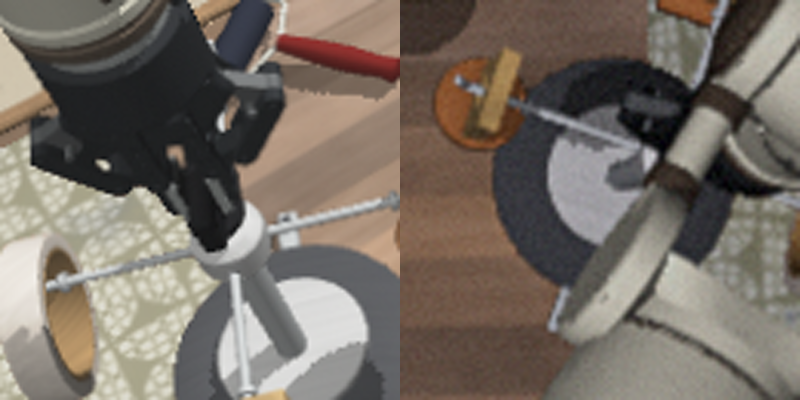

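The side crop shows the empty hook running right over the light tab, with its tip at crop (392,202). I release the knob, back out, and measure it unobstructed.

```bash
python3 -m inch '[{"linear":[0,0,0],"twist":0,"grip":0},{"linear":[0,0,0],"twist":0,"grip":1},{"linear":[0,0,0],"twist":0,"grip":1},{"linear":[0,0,40],"twist":0,"grip":1},{"linear":[0,0,50],"twist":0,"grip":1}]'
python3 -m inch '[{"linear":[-55,0,5],"twist":-5,"grip":1},{"linear":[-55,0,0],"twist":-8,"grip":1},{"linear":[-55,0,0],"twist":-8,"grip":1},{"linear":[-45,60,0],"twist":-8,"grip":1},{"linear":[0,60,0],"twist":-8,"grip":1}]'
python3 -m inch '[{"linear":[0,60,0],"twist":-8,"grip":1},{"linear":[0,60,0],"twist":-8,"grip":1},{"linear":[0,60,0],"twist":-8,"grip":1},{"linear":[0,60,0],"twist":-8,"grip":1},{"linear":[0,60,0],"twist":-8,"grip":1}]'
python3 - <<'E'
from h import *
st()
t=cap('top');s=cap('side')
cv2.imwrite('pics/crop3.png',np.hstack([cv2.resize(t['img'][200:300,380:480,::-1],(400,400),interpolation=cv2.INTER_CUBIC),cv2.resize(s['img'][250:350,130:230,::-1],(400,400),interpolation=cv2.INTER_CUBIC)]))
for c in(t,s):
    P=cloud(c)
    r=(np.hypot(P[...,0]-.6,P[...,1]+.288)<.06)&(P[...,2]>.22)&(P[...,2]<.25)&(c['img'].max(-1)<60)
    q=P[r][:,:2]; m=cv2.minAreaRect(q.astype(np.float32)); e,v=np.linalg.eigh(np.cov(q.T)); print('knob',m,np.degrees(np.arctan2(*v[::-1,1])))
E
```

```text
t: 5.45
ee_pos: [0.5979, -0.2871, 0.2992]
ee_rot: [-176.6, 88.6, 162.6]
wrist_force: [0.9, -1.0, 1.7]
grip_width: 0.0852
t: 6.08
ee_pos: [0.3931, -0.1805, 0.3109]
ee_rot: [-149.8, 89.4, 150.9]
wrist_force: [1.5, 0.4, 0.5]
grip_width: 0.0855
t: 6.7
ee_pos: [0.393, 0.11, 0.313]
ee_rot: [155.2, 89.6, 56.8]
wrist_force: [0.1, -0.6, 0.9]
grip_width: 0.0849
6.7 [0.393 0.11  0.313] jaw -8.5 down [ 0.004  0.005 -1.   ] q [ -2. -20. 109.   0.  90.   7.] F [ 0.1 -0.6  0.9] w 0.0849
knob ((0.5998700261116028, -0.28841838240623474), (0.015590579248964787, 0.05520051717758179), 68.8072280883789) 158.17424361689095
knob ((0.6031848788261414, -0.2887592017650604), (0.013580510392785072, 0.05301462486386299), 67.8974838256836) 157.04712196604584
```

View pics/crop3.png

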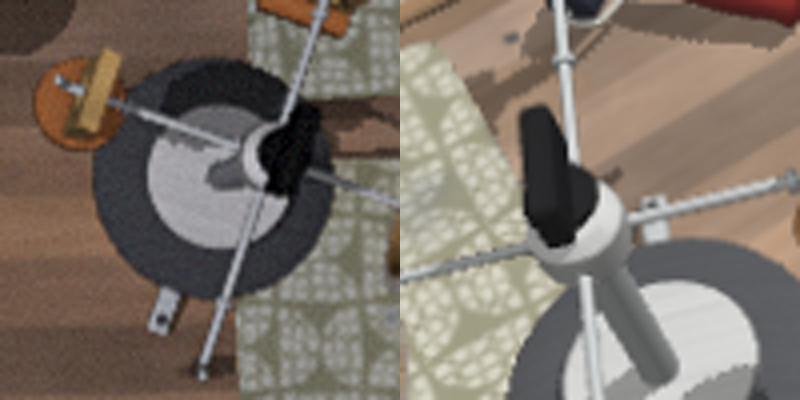

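Run:
```python
from h import *
t=load('top');s=load('side')
c0=np.array([.6005,-.288])
for n,c,u,v,z in(('tipT',t,430.5,293.7,.18),('tipS',s,228,295,.18),('dotT',t,420.75,280,.008),('collarT',t,435.5,275.5,.17)):
    p=onplane(c,u,v,z)[:2]; d=p-c0; print(n,p.round(4),np.degrees(np.arctan2(*d[::-1])).round(1),np.hypot(*d).round(4))
P=cloud(t)
# bystanders and free table heights
for x in np.arange(.30,.56,.04):
    print(round(x,2),[ (round(float(P[...,2][(abs(P[...,0]-x)<.02)&(abs(P[...,1]-y)<.02)].max()),2) if ((abs(P[...,0]-x)<.02)&(abs(P[...,1]-y)<.02)).any() else None) for y in np.arange(-.3,.33,.04)])
```

```text
tipT [ 0.4675 -0.2379] 159.4 0.1421
tipS [ 0.6422 -0.2006] 64.5 0.0969
dotT [ 0.5019 -0.2494] 158.6 0.1058
collarT [ 0.5116 -0.2544] 159.3 0.0951
0.3 [0.01, 0.01, 0.01, 0.03, 0.01, 0.01, 0.01, 0.01, 0.01, 0.65, None, 0.65, 0.65, None, 0.0, 0.01]
0.34 [0.01, 0.01, 0.04, 0.03, 0.03, 0.01, 0.01, 0.01, 0.01, 0.65, 0.64, 0.65, 0.65, None, 0.0, 0.01]
0.38 [0.01, 0.01, 0.03, 0.03, 0.03, 0.01, 0.01, 0.01, 0.01, 0.66, 0.66, 0.67, 0.66, 0.01, 0.02, 0.02]
0.42 [0.01, 0.01, 0.01, 0.01, 0.03, 0.02, 0.01, 0.01, 0.01, 0.66, 0.66, 0.66, 0.66, 0.01, 0.01, 0.01]
0.46 [0.01, 0.18, 0.18, 0.01, 0.02, 0.02, 0.01, 0.01, 0.01, 0.01, 0.43, 0.01, 0.01, 0.01, 0.01, 0.01]
0.5 [0.01, 0.18, 0.01, 0.01, 0.01, 0.01, 0.01, 0.3, 0.01, 1.48, 0.01, 0.01, 0.09, 0.11, 0.1, 0.01]
0.54 [0.03, 0.18, 0.02, 0.01, 0.01, 0.01, 0.01, 0.3, 0.01, 0.01, 0.01, 0.01, 0.1, 0.1, 0.1, 0.01]
```

Rack is good: hook at about 159°, tab at about 158.6–159°, so the carousel is within about 1°. Next is the stamp.

```bash
python3 -m inch '[{"linear":[10,50,-10],"twist":-1,"grip":1},{"linear":[50,45,-30],"twist":0,"grip":1},{"linear":[50,30,-40],"twist":0,"grip":1},{"linear":[15,2,-40],"twist":0,"grip":1},{"linear":[0,0,0],"twist":0,"grip":1}]'
python3 -c "from h import *;st()"
```

```text
t: 7.42
ee_pos: [0.5087, 0.2317, 0.2014]
ee_rot: [125.6, 89.2, 26.8]
wrist_force: [-1.2, -0.5, 0.7]
grip_width: 0.0854
7.42 [0.5087 0.2317 0.2014] jaw -8.8 down [ 0.012  0.006 -1.   ] q [12.  8. 97.  0. 75. 21.] F [-1.2 -0.5  0.7] w 0.0854
```

```bash
python3 -m inch '[{"linear":[9,6,-40],"twist":-1,"grip":1},{"linear":[0,0,-40],"twist":0,"grip":1},{"linear":[0,0,-20],"twist":0,"grip":1},{"linear":[0,0,0],"twist":0,"grip":1}]'
python3 -c "from h import *;st()"
```

```text
t: 7.92
ee_pos: [0.5222, 0.2362, 0.1085]
ee_rot: [117.4, 88.5, 17.6]
wrist_force: [0.1, 0.1, 0.4]
grip_width: 0.0854
7.92 [0.5222 0.2362 0.1085] jaw -9.9 down [ 0.025  0.008 -1.   ] q [12. 15. 99.  0. 64. 22.] F [0.1 0.1 0.4] w 0.0854
```

```bash
python3 -m inch '[{"linear":[-5,1,-20],"twist":0,"grip":1},{"linear":[-1,0,-18],"twist":0,"grip":1},{"linear":[0,0,0],"twist":0,"grip":1}]'
python3 -c "from h import *;st()"
```

```text
t: 8.3
ee_pos: [0.5204, 0.2371, 0.0768]
ee_rot: [115.5, 87.9, 15.6]
wrist_force: [-0.3, -0.3, 0.6]
grip_width: 0.0854
8.3 [0.5204 0.2371 0.0768] jaw -9.9 down [ 0.035  0.01  -0.999] q [ 12.  17. 101.   0.  60.  22.] F [-0.3 -0.3  0.6] w 0.0854
```

```bash
python3 -m inch '[{"linear":[-3,0,-9],"twist":0,"grip":1},{"linear":[0,0,0],"twist":0,"grip":0},{"linear":[0,0,0],"twist":0,"grip":-0.5},{"linear":[0,0,0],"twist":0,"grip":-1},{"linear":[0,0,0],"twist":0,"grip":-1}]' 40
python3 -m inch '[{"linear":[0,0,0],"twist":0,"grip":-1}]'
python3 -c "from h import *;st()"
```

```text
t: 8.93
ee_pos: [0.5195, 0.2374, 0.0703]
ee_rot: [115.1, 87.6, 15.2]
wrist_force: [-1.2, 0.4, -2.8]
grip_width: 0.0125
t: 9.05
ee_pos: [0.5194, 0.2376, 0.0705]
ee_rot: [115.4, 87.6, 15.5]
wrist_force: [-1.6, -0.5, 1.3]
grip_width: 0.0112
9.05 [0.5194 0.2376 0.0705] jaw -9.9 down [ 0.04   0.011 -0.999] q [ 12.  17. 102.   0.  59.  22.] F [-1.6 -0.5  1.3] w 0.0112
```

```bash
python3 -m inch '[{"linear":[0,0,30],"twist":0,"grip":-1},{"linear":[0,0,40],"twist":0,"grip":-1},{"linear":[0,0,40],"twist":0,"grip":-1},{"linear":[0,0,30],"twist":0,"grip":-1},{"linear":[0,0,0],"twist":0,"grip":-1}]'
python3 -c "from h import *;st()"
python3 -m inch '[{"linear":[-25,-30,0],"twist":0,"grip":-1},{"linear":[-30,-30,0],"twist":0,"grip":-1},{"linear":[-30,-30,0],"twist":0,"grip":-1},{"linear":[-20,-25,0],"twist":0,"grip":-1},{"linear":[0,0,0],"twist":0,"grip":-1}]'
python3 -c "from h import *;st()"
```

```text
t: 9.68
ee_pos: [0.517, 0.2368, 0.2116]
ee_rot: [115.1, 87.9, 15.2]
wrist_force: [-0.2, 0.0, -1.5]
grip_width: 0.0113
9.68 [0.517  0.2368 0.2116] jaw -9.9 down [ 0.036  0.01  -0.999] q [12.  7. 96.  0. 75. 22.] F [-0.2  0.  -1.5] w 0.0113
t: 10.3
ee_pos: [0.4043, 0.1186, 0.2006]
ee_rot: [120.3, 88.7, 20.4]
wrist_force: [0.2, 0.2, -1.1]
grip_width: 0.0115
10.3 [0.4043 0.1186 0.2006] jaw -9.9 down [ 0.022  0.008 -1.   ] q [ -1. -15. 118.   0.  76.   9.] F [ 0.2  0.2 -1.1] w 0.0115
```

```bash
python3 -m inch '[{"linear":[0,0,-40],"twist":0,"grip":-1},{"linear":[0,0,-40],"twist":0,"grip":-1},{"linear":[0,0,-30],"twist":0,"grip":-1},{"linear":[0,0,-10],"twist":0,"grip":-1},{"linear":[0,0,0],"twist":0,"grip":-1}]'
python3 -c "from h import *;st()"
```

```text
t: 10.92
ee_pos: [0.403, 0.1201, 0.0734]
ee_rot: [126.9, 88.8, 27.0]
wrist_force: [-0.1, -1.0, -1.0]
grip_width: 0.0117
10.93 [0.403  0.1201 0.0734] jaw -9.9 down [ 0.018  0.009 -1.   ] q [ -0.  -4. 124.   1.  59.   9.] F [-0.1 -1.  -1. ] w 0.0117
```

```bash
python3 -m inch '[{"linear":[0,0,-5],"twist":0,"grip":-1},{"linear":[0,0,-3],"twist":0,"grip":-1},{"linear":[0,0,-1],"twist":0,"grip":-1},{"linear":[0,0,0],"twist":0,"grip":-1}]'
python3 -c "from h import *;st()"
```

```text
t: 11.42
ee_pos: [0.406, 0.1204, 0.0668]
ee_rot: [120.7, 88.5, 20.8]
wrist_force: [-0.2, 0.5, -0.8]
grip_width: 0.0114
11.43 [0.406  0.1204 0.0668] jaw -9.8 down [ 0.025  0.009 -1.   ] q [ -0.  -3. 124.   1.  57.   9.] F [-0.2  0.5 -0.8] w 0.0114
```

```bash
python3 -m inch '[{"linear":[0,0,-2],"twist":0,"grip":-1},{"linear":[0,0,-1],"twist":0,"grip":-1},{"linear":[0,0,0],"twist":0,"grip":-1}]'
python3 -c "from h import *;st()"
```

```text
t: 11.8
ee_pos: [0.4066, 0.1203, 0.0646]
ee_rot: [119.7, 88.4, 19.9]
wrist_force: [-0.8, 0.3, -0.3]
grip_width: 0.0112
11.8 [0.4066 0.1203 0.0646] jaw -9.8 down [ 0.026  0.009 -1.   ] q [ -0.  -3. 124.   1.  57.   9.] F [-0.8  0.3 -0.3] w 0.0112
```

```bash
python3 -m inch '[{"linear":[0,0,-1.5],"twist":0,"grip":-1},{"linear":[0,0,0],"twist":0,"grip":-0.7},{"linear":[0,0,0],"twist":0,"grip":-0.2},{"linear":[0,0,0],"twist":0,"grip":0.5},{"linear":[0,0,0],"twist":0,"grip":1}]'
python3 -m inch '[{"linear":[0,0,0],"twist":0,"grip":1},{"linear":[0,0,20],"twist":0,"grip":1},{"linear":[0,0,50],"twist":0,"grip":1},{"linear":[0,0,50],"twist":0,"grip":1},{"linear":[0,0,0],"twist":0,"grip":1}]'
python3 - <<'E'
from h import *
st()
s=cap('side'); save(s,'side4.png'); t=cap('top')
for c in(s,t):
    P=cloud(c); im=c['img'].astype(int)
    r=(np.hypot(P[...,0]-.405,P[...,1]-.12)<.06)&(P[...,2]>.08)&(P[...,2]<.1)&(im[...,0]-im[...,2]>40)
    q=P[r][:,:2].astype(np.float32)
    if len(q)>9: print(len(q),cv2.minAreaRect(q),np.median(P[r][:,2]))
cv2.imwrite('pics/crop4.png',cv2.resize(s['img'][100:260,210:410,::-1],(750,600)))
E
```

```text
t: 12.42
ee_pos: [0.4079, 0.1203, 0.0644]
ee_rot: [118.0, 88.3, 18.2]
wrist_force: [-0.2, -0.1, 0.1]
grip_width: 0.0669
t: 13.05
ee_pos: [0.4062, 0.1202, 0.1869]
ee_rot: [119.8, 88.5, 20.0]
wrist_force: [-0.3, 0.1, -0.3]
grip_width: 0.0854
13.05 [0.4062 0.1202 0.1869] jaw -9.9 down [ 0.025  0.009 -1.   ] q [ -0. -14. 119.   1.  74.   9.] F [-0.3  0.1 -0.3] w 0.0854
89 ((0.4080315828323364, 0.11932535469532013), (0.05067732557654381, 0.015491428785026073), 78.66557312011719) 0.09215526229453075
```

View pics/crop4.png

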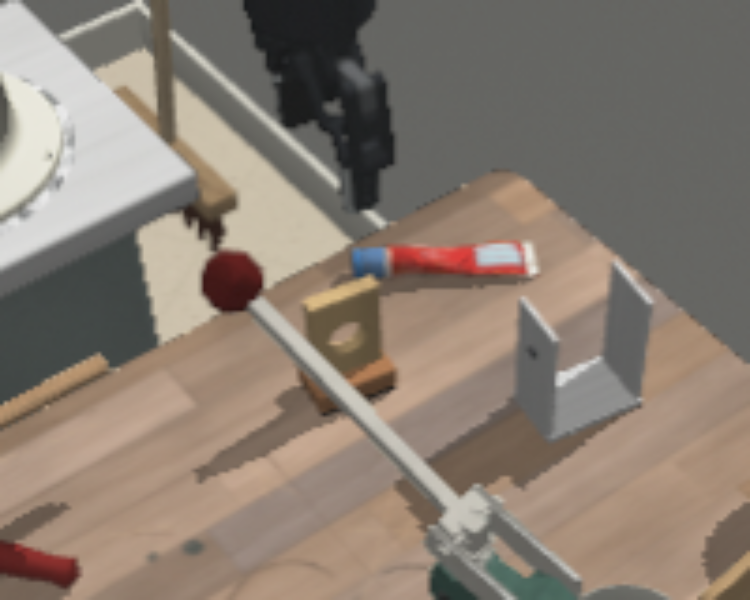

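Standing upright, clear of the cradle and released, eye at crop (347,340). Next I turn 90° to grip it by its narrow edges.

```bash
python3 -m inch '[{"linear":[0,0,0],"twist":9,"grip":1},{"linear":[0,0,0],"twist":10,"grip":1},{"linear":[0,0,0],"twist":10,"grip":1},{"linear":[0,0,0],"twist":10,"grip":1},{"linear":[0,0,0],"twist":10,"grip":1}]'
python3 -m inch '[{"linear":[0,0,0],"twist":10,"grip":1},{"linear":[0,0,0],"twist":10,"grip":1},{"linear":[0,0,0],"twist":10,"grip":1},{"linear":[0,0,0],"twist":10,"grip":1},{"linear":[0,0,0],"twist":0,"grip":1}]'
python3 -c "from h import *;st()"
```

```text
t: 13.78
ee_pos: [0.3965, 0.1201, 0.1719]
ee_rot: [-172.2, 88.9, 138.5]
wrist_force: [-0.5, 0.4, 0.3]
grip_width: 0.0851
t: 14.4
ee_pos: [0.3891, 0.12, 0.1609]
ee_rot: [-165.6, 87.7, -173.6]
wrist_force: [-0.4, -0.2, -0.2]
grip_width: 0.0852
14.4 [0.3891 0.12   0.1609] jaw 82.0 down [-0.04  -0.004 -0.999] q [  0. -11. 120.  -0.  74. -82.] F [-0.4 -0.2 -0.2] w 0.0852
```

```bash
python3 -m inch '[{"linear":[17,0,0],"twist":-2,"grip":1},{"linear":[2,0,-30],"twist":0,"grip":1},{"linear":[0,0,-20],"twist":0,"grip":1},{"linear":[0,0,0],"twist":0,"grip":1}]'
python3 -c "from h import *;st()"
```

```text
t: 14.9
ee_pos: [0.4055, 0.1199, 0.1054]
ee_rot: [-165.9, 87.2, -176.9]
wrist_force: [-1.0, 0.1, -0.2]
grip_width: 0.0851
14.9 [0.4055 0.1199 0.1054] jaw 79.1 down [-0.048 -0.003 -0.999] q [  0.  -4. 120.  -0.  66. -79.] F [-1.   0.1 -0.2] w 0.0851
```

```bash
python3 -m inch '[{"linear":[1,0,-20],"twist":0.5,"grip":1},{"linear":[1,0,-18],"twist":0,"grip":1},{"linear":[0,0,-4],"twist":0,"grip":1},{"linear":[0,0,0],"twist":0,"grip":1}]'
python3 -c "from h import *;st()"
```

```text
t: 15.4
ee_pos: [0.4083, 0.1199, 0.0641]
ee_rot: [-165.6, 87.3, -176.4]
wrist_force: [0.5, 0.1, 0.4]
grip_width: 0.0855
15.4 [0.4083 0.1199 0.0641] jaw 79.2 down [-0.047 -0.003 -0.999] q [  0.   1. 121.  -0.  61. -79.] F [0.5 0.1 0.4] w 0.0855
```

```bash
python3 -m inch '[{"linear":[-1,0,-2],"twist":0,"grip":0.6},{"linear":[0,0,0],"twist":0,"grip":0.2},{"linear":[0,0,0],"twist":0,"grip":0},{"linear":[0,0,0],"twist":0,"grip":-1},{"linear":[0,0,0],"twist":0,"grip":-1}]' 40
python3 -c "from h import *;st()"
python3 -m inch '[{"linear":[0,0,10],"twist":0,"grip":-1},{"linear":[0,0,30],"twist":0,"grip":-1},{"linear":[0,0,30],"twist":0,"grip":-1},{"linear":[0,0,0],"twist":0,"grip":-1}]'
python3 -c "
from h import *
st()
s=cap('side');save(s,'s5.png');cv2.imwrite('pics/crop5.png',cv2.resize(s['img'][90:240,200:400,::-1],(800,600)))"
```

```text
t: 16.02
ee_pos: [0.4084, 0.12, 0.0637]
ee_rot: [-165.3, 87.5, -176.2]
wrist_force: [0.6, 0.1, -1.8]
grip_width: 0.0493
16.02 [0.4084 0.12   0.0637] jaw 79.2 down [-0.044 -0.003 -0.999] q [  0.   1. 121.  -0.  61. -79.] F [ 0.6  0.1 -1.8] w 0.0493
t: 16.52
ee_pos: [0.4077, 0.12, 0.1366]
ee_rot: [-165.3, 87.5, -176.2]
wrist_force: [-0.1, 0.3, -1.1]
grip_width: 0.0488
16.52 [0.4077 0.12   0.1366] jaw 79.2 down [-0.044 -0.003 -0.999] q [  0.  -6. 118.  -0.  70. -79.] F [-0.1  0.3 -1.1] w 0.0488
```

View pics/crop5.png

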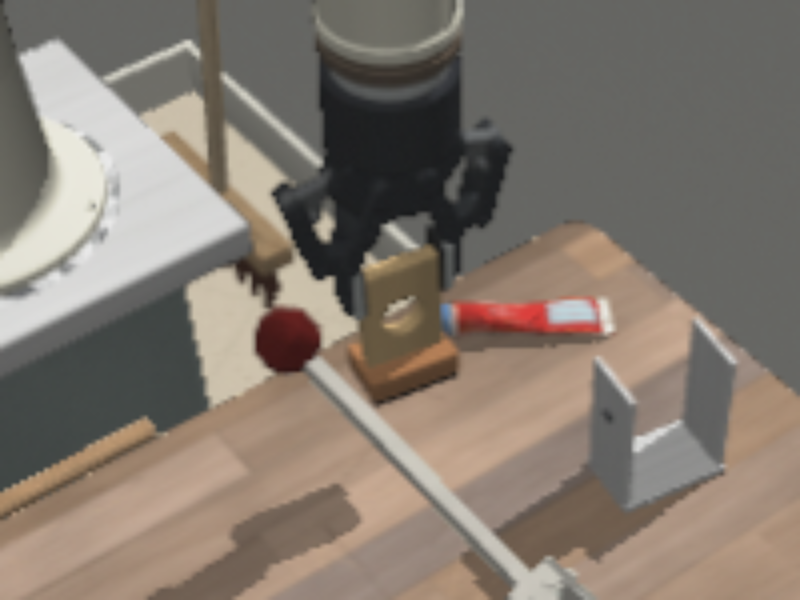

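Held by its edges, eye free at crop (402,312). I carry it in front of the press lever to a pre-hang pose outward of the hook tip.

```bash
python3 -m inch '[{"linear":[-20,-20,15],"twist":0,"grip":-1},{"linear":[-18,-40,20],"twist":0,"grip":-1},{"linear":[0,-45,15],"twist":-2,"grip":-1},{"linear":[0,-45,5],"twist":-2,"grip":-1},{"linear":[0,-45,5],"twist":-2,"grip":-1}]'
python3 -m inch '[{"linear":[0,-45,0],"twist":-2,"grip":-1},{"linear":[0,-45,0],"twist":-2,"grip":-1},{"linear":[0,-35,0],"twist":0,"grip":-1},{"linear":[0,-15,0],"twist":0,"grip":-1},{"linear":[0,0,0],"twist":0,"grip":-1}]'
python3 -c "from h import *;st()"
```

```text
t: 17.2
ee_pos: [0.3621, -0.0771, 0.1888]
ee_rot: [-169.0, 86.6, 174.4]
wrist_force: [-0.0, 0.5, -1.7]
grip_width: 0.0494
t: 17.82
ee_pos: [0.3584, -0.2211, 0.182]
ee_rot: [-174.8, 86.1, 164.1]
wrist_force: [-0.6, 0.5, -1.1]
grip_width: 0.0491
17.82 [ 0.3584 -0.2211  0.182 ] jaw 68.9 down [-0.066  0.019 -0.998] q [ -47.   -9.  115.   -2.   77. -115.] F [-0.6  0.5 -1.1] w 0.0491
```

```bash
python3 -m inch '[{"linear":[25,0,4],"twist":0,"grip":-1},{"linear":[25,0,3],"twist":0,"grip":-1},{"linear":[16,0,0],"twist":0,"grip":-1},{"linear":[0,0,0],"twist":0,"grip":-1}]'
python3 - <<'E'
from h import *
st()
s=cap('side');cv2.imwrite('pics/crop6.png',cv2.resize(s['img'][210:330,150:310,::-1],(800,600),interpolation=cv2.INTER_CUBIC));t=cap('top')
u,v=np.array([-.9336,.3584]),np.array([.3584,.9336]); P=cloud(s);im=s['img'].astype(int)
e=get_state()['ee_pos']
r=(np.linalg.norm(P-e,axis=-1)<.1)&(im[...,0]-im[...,2]>40)&(P[...,2]>.165)
q=P[r];d=q[:,:2]-[.6005,-.288]
print(len(q),'zmax',np.percentile(q[:,2],97),'lat',np.percentile(d@v,[3,97]),'rad',np.percentile(d@u,[3,50,97]),'tcp',(e[:2]-[.6005,-.288])@u,(e[:2]-[.6005,-.288])@v)
E
```

```text
t: 18.32
ee_pos: [0.4254, -0.2143, 0.1866]
ee_rot: [-178.3, 85.8, 160.8]
wrist_force: [-0.1, -0.5, -1.5]
grip_width: 0.0494
18.32 [ 0.4254 -0.2143  0.1866] jaw 69.2 down [-0.07   0.024 -0.997] q [ -40.   -0.  106.   -2.   78. -109.] F [-0.1 -0.5 -1.5] w 0.0494
165 zmax 0.21715961910537868 lat [-0.0175993   0.03145591] rad [0.18289765 0.18862761 0.19551797] tcp 0.19061711737474013 0.005383253910591468
```

View pics/crop6.png

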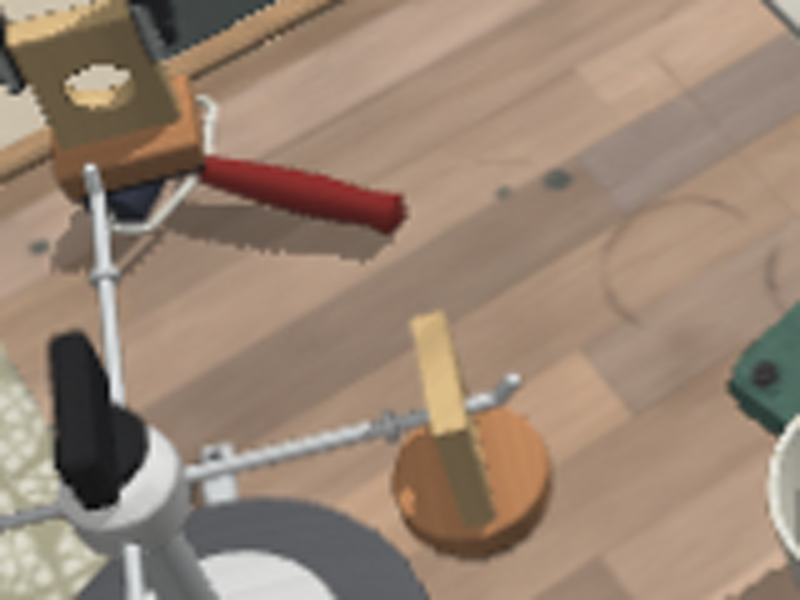

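```bash
python3 - <<'E'
from h import *
s=load('side')
for u,v,z in((193,304,.008),(168,244,.18)):
    p=onplane(s,u,v,z)[:2];d=p-[.6005,-.288];print(p,np.degrees(np.arctan2(*d[::-1])),np.hypot(*d))
E
python3 -m inch '[{"linear":[-2,-5.5,-2],"twist":0,"grip":-1},{"linear":[9.3,-3.6,0],"twist":0,"grip":-1},{"linear":[0,0,0],"twist":0,"grip":-1}]'
python3 - <<'E'
from h import *
st(); e=get_state()['ee_pos'][:2]-[.6005,-.288]; print(e@[-.9336,.3584],e@[.3584,.9336])
E
```

```text
[ 0.50849794 -0.24947587] 157.27941805110132 0.09974211046830857
[ 0.47011425 -0.2372    ] 158.71346062270143 0.13993242516177395
t: 18.8
ee_pos: [0.431, -0.224, 0.1843]
ee_rot: [-178.1, 85.7, 160.9]
wrist_force: [-0.2, 0.4, -1.8]
grip_width: 0.049
18.8 [ 0.431  -0.224   0.1843] jaw 69.1 down [-0.071  0.024 -0.997] q [ -41.    2.  105.   -2.   77. -109.] F [-0.2  0.4 -1.8] w 0.049
0.18118468249883105 -0.0009919615248318713
```

Hook and tab agree in the side view too (158.7° against about 157–159°). Threading inward.

```bash
python3 -m inch '[{"linear":[9.3,-3.4,0],"twist":0,"grip":-1},{"linear":[9.3,-3.4,0.5],"twist":0,"grip":-1},{"linear":[9.3,-3.4,0.5],"twist":0,"grip":-1},{"linear":[0,0,0],"twist":0,"grip":-1}]'
python3 - <<'E'
from h import *
st(); e=get_state()['ee_pos'][:2]-[.6005,-.288]; print(e@[-.9336,.3584],e@[.3584,.9336])
E
```

```text
t: 19.3
ee_pos: [0.4613, -0.2353, 0.1854]
ee_rot: [-178.1, 85.7, 161.0]
wrist_force: [-0.2, -0.1, -1.1]
grip_width: 0.0496
19.3 [ 0.4613 -0.2353  0.1854] jaw 69.1 down [-0.07   0.024 -0.997] q [ -40.    6.  100.   -2.   78. -108.] F [-0.2 -0.1 -1.1] w 0.0496
0.14888624023213679 -0.0007124041078101813
```

```bash
python3 -m inch '[{"linear":[9.3,-3.5,-0.5],"twist":0,"grip":-1},{"linear":[9.3,-3.5,0],"twist":0,"grip":-1},{"linear":[8,-3,0],"twist":0,"grip":-1},{"linear":[0,0,0],"twist":0,"grip":-1}]'
python3 - <<'E'
from h import *
st(); e=get_state()['ee_pos'][:2]-[.6005,-.288]; print(e@[-.9336,.3584],e@[.3584,.9336])
s=cap('side');cv2.imwrite('pics/crop7.png',cv2.resize(s['img'][215:305,120:240,::-1],(800,600),interpolation=cv2.INTER_CUBIC))
E
```

```text
t: 19.8
ee_pos: [0.4898, -0.2459, 0.1847]
ee_rot: [-178.2, 85.7, 160.9]
wrist_force: [-0.0, -0.6, -1.7]
grip_width: 0.0494
19.8 [ 0.4898 -0.2459  0.1847] jaw 69.1 down [-0.07   0.024 -0.997] q [ -38.   11.   95.   -1.   78. -107.] F [-0.  -0.6 -1.7] w 0.0494
0.1184274770342177 -0.00041296086251342643
```

View pics/crop7.png

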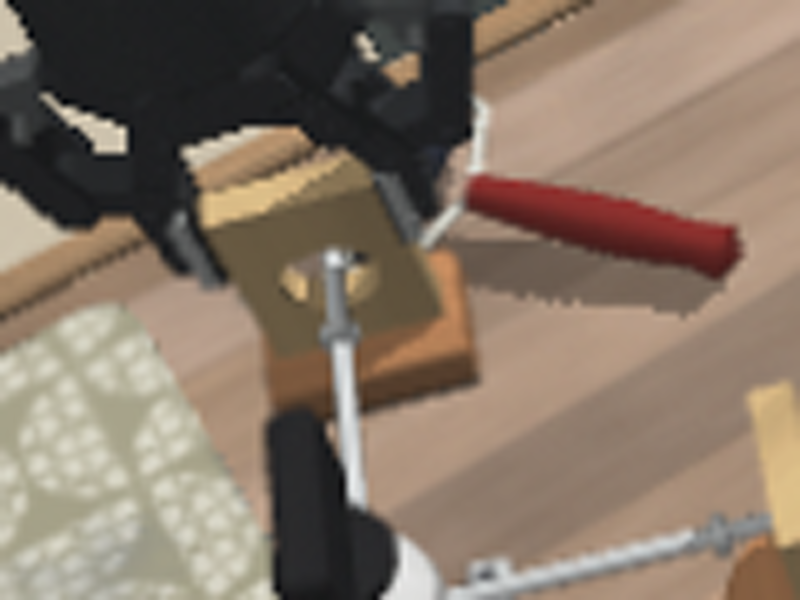

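The hook bar goes through the eye at crop (333,270), laterally centred. Lowering.

```bash
python3 -m inch '[{"linear":[0,0,-6],"twist":0,"grip":-1},{"linear":[0,0,-5],"twist":0,"grip":-1},{"linear":[0,0,-2],"twist":0,"grip":-1},{"linear":[0,0,0],"twist":0,"grip":-1}]'
python3 -c "from h import *;st()"
```

```text
t: 20.35
ee_pos: [0.4886, -0.2453, 0.1702]
ee_rot: [-178.5, 85.6, 160.5]
wrist_force: [0.1, 0.3, -0.9]
grip_width: 0.0496
20.35 [ 0.4886 -0.2453  0.1702] jaw 69.1 down [-0.072  0.025 -0.997] q [ -39.   11.   96.   -1.   77. -107.] F [ 0.1  0.3 -0.9] w 0.0496
```

```bash
python3 -m inch '[{"linear":[0,0,-1.5],"twist":0,"grip":-1},{"linear":[0,0,-0.5],"twist":0,"grip":-1},{"linear":[0,0,0],"twist":0,"grip":-1}]'
python3 -c "from h import *;st()"
```

```text
t: 20.72
ee_pos: [0.4888, -0.2455, 0.1687]
ee_rot: [-178.3, 85.7, 160.8]
wrist_force: [-0.9, -1.1, -0.8]
grip_width: 0.049
20.73 [ 0.4888 -0.2455  0.1687] jaw 69.1 down [-0.071  0.025 -0.997] q [ -39.   11.   96.   -1.   76. -107.] F [-0.9 -1.1 -0.8] w 0.049
```

```bash
python3 -m inch '[{"linear":[0,0,-1],"twist":0,"grip":-1},{"linear":[0,0,0],"twist":0,"grip":0.22},{"linear":[0,0,0],"twist":0,"grip":0.4},{"linear":[0,0,0],"twist":0,"grip":0.6},{"linear":[0,0,0],"twist":0,"grip":1}]'
python3 -m inch '[{"linear":[0,0,0],"twist":0,"grip":1},{"linear":[0,0,0],"twist":0,"grip":1},{"linear":[0,0,0],"twist":0,"grip":1}]'
python3 - <<'E'
from h import *
st()
s=cap('side');cv2.imwrite('pics/crop8.png',cv2.resize(s['img'][215:305,120:240,::-1],(800,600),interpolation=cv2.INTER_CUBIC))
E
```

```text
t: 21.35
ee_pos: [0.4893, -0.2459, 0.1686]
ee_rot: [-177.8, 85.8, 161.2]
wrist_force: [0.1, 1.6, 0.2]
grip_width: 0.084
t: 21.72
ee_pos: [0.4893, -0.2458, 0.1685]
ee_rot: [-177.8, 85.8, 161.2]
wrist_force: [-0.3, 0.1, 0.3]
grip_width: 0.0853
21.73 [ 0.4893 -0.2458  0.1685] jaw 69.1 down [-0.07   0.024 -0.997] q [ -39.   12.   96.   -1.   76. -107.] F [-0.3  0.1  0.3] w 0.0853
```

View pics/crop8.png

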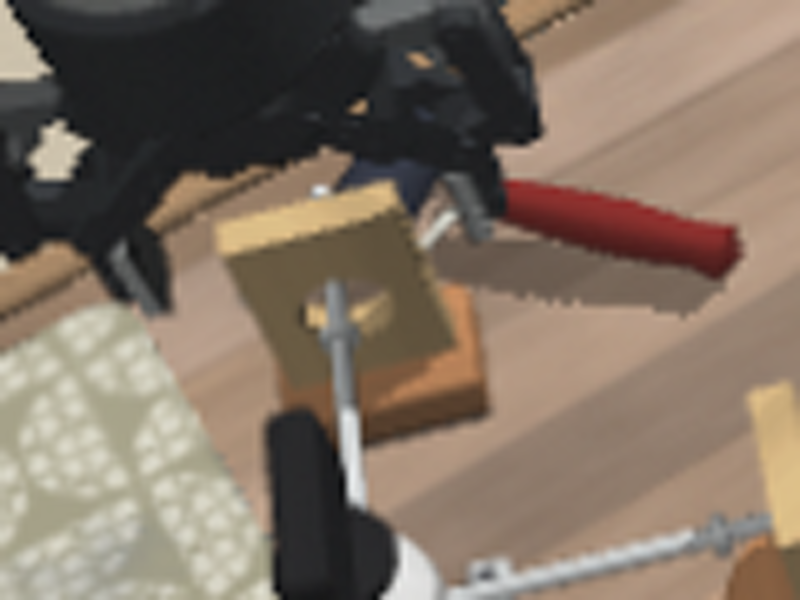

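It hangs on the bar (eye at crop (347,305), hook tip showing behind the plate at (320,190)), and the fingers are clear. Withdrawing up and letting it settle.

```bash
python3 -m inch '[{"linear":[0,0,20],"twist":0,"grip":1},{"linear":[0,0,30],"twist":0,"grip":1},{"linear":[0,0,40],"twist":0,"grip":1},{"linear":[0,0,40],"twist":0,"grip":1},{"linear":[-40,10,10],"twist":0,"grip":1}]'
python3 -m inch '[{"linear":[-50,30,0],"twist":0,"grip":1},{"linear":[-40,60,0],"twist":0,"grip":1},{"linear":[0,60,0],"twist":0,"grip":1},{"linear":[0,60,0],"twist":0,"grip":1},{"linear":[0,0,0],"twist":0,"grip":1}]'
cat > chk.py <<'E'
from h import *
st()
u,v=np.array([-.9336,.3584]),np.array([.3584,.9336])
for n in('side','top'):
    c=cap(n);P=cloud(c);im=c['img'].astype(int)
    r=(np.hypot(P[...,0]-.4903,P[...,1]+.2457)<.06)&(im[...,0]-im[...,2]>40)&(P[...,2]>.185)&(P[...,2]<.23)
    q=P[r];d=q[:,:2]-[.6005,-.288]
    if len(q)>5: print(n,len(q),'z',np.percentile(q[:,2],[50,97]),'rad',np.percentile(d@u,[3,50,97]),'lat',np.percentile(d@v,[3,97]))
    r=(np.hypot(P[...,0]-.6,P[...,1]+.288)<.06)&(P[...,2]>.22)&(P[...,2]<.25)&(c['img'].max(-1)<60)
    q=P[r][:,:2]; e,w=np.linalg.eigh(np.cov(q.T)); print('knob',np.degrees(np.arctan2(*w[::-1,1])))
E
python3 chk.py
python3 -m inch '[{"linear":[0,0,0],"twist":0,"grip":1},{"linear":[0,0,0],"twist":0,"grip":1},{"linear":[0,0,0],"twist":0,"grip":1}]'
python3 chk.py; python3 -c "
from h import *
s=load('side');t=load('top');f=lambda i:cv2.resize(i[:,:,::-1],(400,400),interpolation=cv2.INTER_CUBIC)
cv2.imwrite('pics/crop9.png',np.hstack([f(s['img'][200:320,120:240]),f(t['img'][200:340,350:490])]))"
```

```text
t: 22.4
ee_pos: [0.4482, -0.235, 0.3106]
ee_rot: [-178.8, 85.5, 160.3]
wrist_force: [-0.5, -0.1, 0.3]
grip_width: 0.0853
t: 23.02
ee_pos: [0.3594, -0.0279, 0.3126]
ee_rot: [-177.8, 85.9, 161.1]
wrist_force: [1.0, 0.0, 0.5]
grip_width: 0.0849
23.02 [ 0.3594 -0.0279  0.3126] jaw 69.0 down [-0.067  0.023 -0.997] q [-24. -24. 113.  -0.  96. -93.] F [1.  0.  0.5] w 0.0849
side 156 z [0.19662764 0.19918888] rad [0.11282637 0.11872865 0.12496381] lat [-0.02514766  0.02432457]
knob 156.86044941967785
top 113 z [0.19664991 0.20181754] rad [0.11438224 0.1202445  0.12606423] lat [-0.02393435  0.02443454]
knob 158.48794602153757
t: 23.5
ee_pos: [0.36, -0.0338, 0.3122]
ee_rot: [-176.4, 85.9, 161.9]
wrist_force: [-0.0, 0.2, -0.6]
grip_width: 0.0857
23.5 [ 0.36   -0.0338  0.3122] jaw 68.4 down [-0.069  0.022 -0.997] q [-24. -24. 112.  -0.  96. -93.] F [-0.   0.2 -0.6] w 0.0857
side 156 z [0.19647761 0.19853896] rad [0.11315704 0.11878182 0.12560445] lat [-0.02566254  0.02439213]
knob 156.8698272279731
top 110 z [0.1964485  0.20099354] rad [0.11448359 0.11997484 0.12597767] lat [-0.02410778  0.02431552]
knob 158.5319527858375
```

View pics/crop9.png

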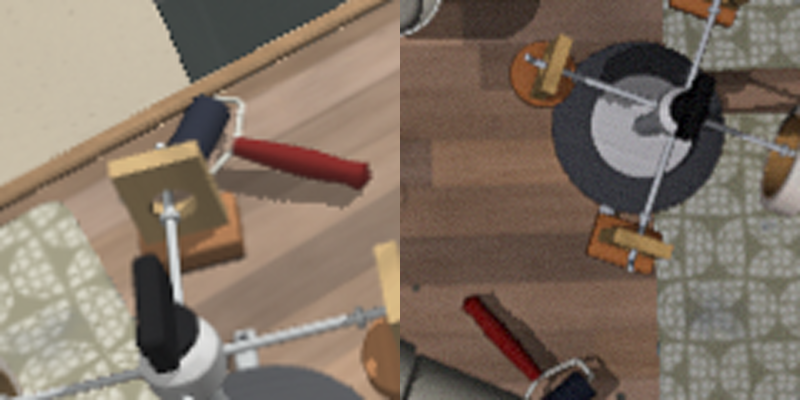

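```bash
python3 -c "from h import *;print(ctrl.sign_off())"
```

```text
the job is handed in; nothing more can be done
None
```

The stamp now hangs by its eye on the empty hook, which is over the index tab, and I handed the job in at about t = 23.6 s of the 69 s allowed. No verdict came back.

**What I did:**
1. Turned the rack about 50° clockwise by its knob, with the stamp still in its cradle.
2. Lifted the stamp out by its faces, stood it upright on the clear table near (0.41, 0.12) m and let go.
3. Took it again by its narrow edges, threaded the hook through the eye, lowered it, released it and backed off.

**Last checks:**
- **Hook over tab:** the hook measured 158.7° to 159.4° against 157.3° to 158.6° for the tab, measured before hanging. The final knob readings (156.9° side, 158.5° top) show the rack had not moved, so it is within about 2° of the tab.
- **Stamp position:** the plate top is at 0.1965 m, which puts the eye about 14 mm below the bar top. It sits 119 to 120 mm from the axis (the seat is at 118 mm) and is centred sideways to about 1 mm.
- **Stillness:** two looks 0.4 s apart agree within about 0.3 mm. I did not measure its tilt, but the plate looked upright.
- **Bystanders:** the arm came near neither the tin, roller, tape nor tube. I saw the tube after placing the stamp and the roller at the end, both apparently unmoved, but I measured none of the four afterwards.

**Disagreements:**
- The two cameras differ by about 1.6° on the knob angle and 1 to 3 mm in position.
- I misread one side-view crop just after turning the rack, taking an occupied hook for the empty one. The later top and side measurements gave the values above.
- The tool tilted by up to 4° during the moves because the move commands cannot correct it. It caused no trouble.

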